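# Chuck a counterbore in the sharpening fixture

## Task

Take the blue-banded cutter from the wooden rack, set it shank first and fully home in the open chuck of the leaning sharpening fixture, then turn the knurled sleeve clockwise (looking into the chuck's mouth) until all three jaws grip the cutter tight. Let go and leave it so; the yellow-banded cutter stays in the rack, and the other things on the bench are not to be disturbed.

Things in the scene. Friction and masses are not known exactly. Their poses are not given: they have to be found in the camera images.
- blue_cutter: loose counterbore, 90 mm long, about 180 g, blue band and blue spot on its head. Origin: centre of the shank's foot; z runs up its axis. Shank 18 mm diameter from z 0 to 62 mm (3 mm chamfer at the foot), head 26 mm diameter from z 62 to 90: grip it there. Round, yaw does not matter. It starts head up in the rack, 18 mm of shank showing under the head.
- cutter_foot (a point): centre of the foot (free end of the shank) of the blue cutter
- yellow_cutter: the same cutter with a yellow band, in the rack's other hole; it stays there
- rack: fixed wooden block 60 (x) x 150 (y) x 50 mm (z), origin under its centre; two loose 22 mm holes at y +40 and -40 mm, 44 mm deep (floor 6 mm over the bench). Which cutter stands in which hole varies.
- fixture: green fixture fixed to the bench, base plate 120 x 130 x 12 mm, origin on the bench; its front (-x) looks about to the robot's right. Two cheeks carry the chuck: outer faces at y +-42 mm, pivot bolts to +-48 mm, 69 mm high. The chuck leans 30 deg from vertical to the front.
- chuck: chuck frame: origin = centre of the mouth (front face of the sleeve), about 116 mm over the bench; z points out of the mouth along the axis, y is level. Inwards: the jaws (z -2 to -32 mm), a 32 mm bore, from z -48 a 23 mm pocket with its floor at z -59. A cutter fully home has its head from z +3 to +31 mm. Steel body, 60 mm diameter, z -35 to -70.
- seat (a point): centre of the pocket's floor in the chuck, 59 mm in along the axis; the cutter's foot belongs here
- sleeve (a joint): angle of the knurled aluminium sleeve (56 mm diameter, z 0 to -34 mm in the chuck frame, red tick on its face), rad. Grows clockwise looking into the mouth (a negative turn about the chuck's z). 0 = jaws open, stop at 1.65; starts at 0 to 0.25. Turns stiffly (0.3 N m), stays where left. Jaws touch the shank near 1.25; then it is springy and stiffer; 1.36 or more is tight (let go, it springs back to about 1.36).
- jaw0: one of the three steel jaws round the axis, 9 mm wide (origin at the mouth's centre). They move in together by 4 mm per rad of the sleeve; the opening between them is 28 mm across at 0, and they squeeze the 18 mm shank when closed
- jaw1: second jaw
- jaw2: third jaw
- oil_can: green oil can, 66 mm diameter, 175 mm tall, bystander, origin under its centre
- tape_roll: yellow tape roll, 93 mm, bystander
- mug: cream enamel mug, bystander
- screwdriver: screwdriver with yellow handle, 230 mm, bystander
- caliper: steel vernier caliper lying flat, 204 mm long, 8 mm thick, bystander
Mind the look-alikes: they are no part of the job. What is shaped like the yellow_cutter but purple or red is not meant.

How it is judged:
On the way, in this order (a step that is already met when the one before it is completed fails the run):
1. the blue cutter stands fully home in the chuck, its foot within 7 mm of the seat (distance between cutter_foot and seat below 0.007 m and angle between the z axis of blue_cutter and the z axis of chuck, either way round below 0.2 rad), for 0.2 s.
2. the sleeve is turned until all three jaws press on the cutter (contact force between each of jaw0, jaw1, jaw2 and blue_cutter above 3 N and distance between cutter_foot and seat below 0.007 m), for 0.2 s.
At the end, for the whole second after the job is handed in: The blue cutter is at rest in the chuck, foot within 5 mm of the seat and axis within 4 deg of the chuck's; the sleeve stands past 1.25 rad and each jaw presses on the cutter with more than 3 N; the yellow cutter stands in the rack, its foot less than 12 mm above the bench (contact force between each of jaw0, jaw1, jaw2 and blue_cutter above 3 N and distance between cutter_foot and seat below 0.005 m and angle between the z axis of blue_cutter and the z axis of chuck, either way round below 0.07 rad and value of joint sleeve above 1.25 rad and linear speed of blue_cutter below 0.01 m/s and height (world z) of yellow_cutter below 0.012 m); the robot touches nothing.
It fails at once if a bystander is pushed more than 30 mm from its place (yellow cutter included) (distance of any of oil_can, tape_roll, mug, screwdriver, caliper, yellow_cutter from where it was at the start of the episode above 0.03 m).
It also fails if it takes over 64 s, if anything falls off the work surface, if the arm or the gripper's body presses on something with over 40 N, if the wrist force passes 120 N, or if a joint passes its speed limit or range.

## Robot

A 6-joint arm with a two-finger parallel gripper is mounted at the origin on a cart in front of the work surface, level with it; the furniture and walls round the work are solid. World frame = base frame: x ahead of the robot, y to its left, z up, the work surface at z = 0. Lengths are in m, angles in rad, forces in N, time in s.
With the tool pointing down it reaches from about 0.325 to 0.775 m from the base axis. Payload 5.5 kg.
Tool frame: the origin (TCP) lies between the finger pads; the fingertips stand 8 mm ahead of it and the grasp point (between the pads) lies 11 mm behind it (tcp_to_tips is the distance from the TCP to the fingertips, in m); z points along the fingers, y is the line along which they close (so a half turn about z gives the same grasp; the last joint's range is limited). The gripper opens to 88 mm and grips with 3 to 60 N. Pads are 20 mm wide; open, the fingers measure 115 mm over their backs; the gripper's body (75 mm by 178 mm) begins 61 mm behind the grasp point.
Start: joints at [-1.313, 0.091, 1.231, -0, 1.82, -0.057], TCP at [0.186, -0.571, 0.231] pointing down, gripper open.
Joint ranges: [-2.87, 2.87], [-0.86, 2.18], [0.17, 2.46], [-1.51, 4.65], [0.06, 2.69], [-2.65, 2.65]. Speed limits (rad/s): [2.57, 2.57, 3.01, 3.14, 3.14, 3.14].

## Interface

Orientations are given as a unit quaternion [w, x, y, z].
In Python, from bench import * gives the robot as it stands. Calls block until the motion is done:
- move_to(position, orientation): joint-space move of the TCP to a pose.
- move_l(position, speed=0.15, orientation=None): straight line of the TCP; orientation=None keeps the orientation; speed is the mean speed in m/s.
- movej(angles): joint-space move.
- gripper_open() and close(): open the fingers fully, or close them until they stop; the grip force is fixed at half the most.
- hold(seconds).
- inverse_kinematics(position, orientation): joint angles nearest the present ones, or None.
- state(): the state.
- get_image(name): name is "scene" or "top"; returns a dict with "frame" (480x640x3 uint8, blue, green, red), "depth" (480x640 float32, m along the optical axis (not along the pixel's ray), 0 where there is no reading), "camera_matrix" (3x3 intrinsics, pixels), "k1" (the pictures are not rectified: a ray, as slopes to the right and down, at radius r is drawn at 1 + k1 r^2 times it, then the intrinsics apply), "view" (4x4, takes a point from world to camera coordinates). Camera axes: x right, y up, looking along -z (the intrinsics and any distortion apply to the point x, -y, -z); pixel columns grow to the right and rows downward; lengths in m; the calibration is good to about 2 mm. A picture is of the moment at which its call begins.
A pose or a line that the arm cannot do raises IKError and nothing moves.
- job_done(): hands the job in; it is judged then, once.
The state is a dict: "time": time; "joint_pos": joint angles; "dq": joint speeds; "joint_torque": joint torques, N m; "ee_pos": TCP position; "ee_rot": TCP orientation; "ft_force": force on the tool from outside, world axes, zero at the start; "moment": the same for the moment, N m; "finger_gap": finger opening in m; "finger_force": force on a finger pad.
Only numpy, scipy, OpenCV 4.12 (cv2) and the standard library are available. Lean on these libraries where they do the work, as an engineer would, in place of code of your own. Each camera call takes 0.05 s, during which the arm holds its last target. There are 200 camera calls.

## Working session

There is one attempt and no reset: what is moved stays moved. The work goes in short steps, each a Python script; the robot and the scene stay as the last script left them, time stands still between calls to the robot, and variables do not carry over. Pictures are saved under pics/ and viewed, at most 10 in all, crops included, and the job is handed in when it is done.

```bash
ls; mkdir -p pics; python3 - <<'E'
from bench import *
import cv2,numpy as np
for n in("scene","top"):
    d=get_image(n);cv2.imwrite(f"pics/{n}0.png",d["frame"]);np.savez(f"{n}0.npz",**d)
    print(n,d["camera_matrix"].tolist(),d["k1"],np.round(d["view"],3).tolist())
s=state();print(s)
E
```

```text
pics
scene [[504.4010777666838, 0.0, 308.1483879147567], [0.0, 504.4010777666838, 239.39011605374233], [0.0, 0.0, 1.0]] -0.013858803151591936 [[0.443, -0.896, -0.019, -0.23], [0.499, 0.229, 0.836, -0.362], [-0.745, -0.38, 0.549, -0.752], [0.0, 0.0, 0.0, 1.0]]
top [[509.18019025916544, 0.0, 324.7319916221811], [0.0, 509.18019025916544, 238.762369083388], [0.0, 0.0, 1.0]] -0.11146906791086927 [[0.012, -1.0, 0.025, 0.003], [0.996, 0.014, 0.092, -0.582], [-0.092, 0.024, 0.995, -1.193], [0.0, 0.0, 0.0, 1.0]]
{'time': 0.1, 'joint_pos': array([-1.31266406e+00,  9.17919493e-02,  1.23174616e+00, -7.74865238e-06,
        1.81978836e+00, -5.67030820e-02]), 'dq': array([ 0.0009879 , -0.00260354, -0.00209047,  0.00237306,  0.00269011,
       -0.00086568]), 'joint_torque': array([ 2.39797213e-03, -4.47857022e+01, -4.07570279e+01,  6.98953634e-02,
        2.84683082e-02, -1.00999273e-04]), 'ee_pos': array([ 0.18572781, -0.57027456,  0.22962582]), 'ee_rot': array([-8.62138905e-04,  9.87635181e-01,  1.56767337e-01, -9.08995510e-05]), 'ft_force': array([-0.05277863,  1.08774617, -0.31095441]), 'moment': array([-0.04525449,  0.00581358,  0.01214241]), 'finger_force': 0.0, 'finger_gap': 0.08806038082076793}
```

View pics/scene0.png

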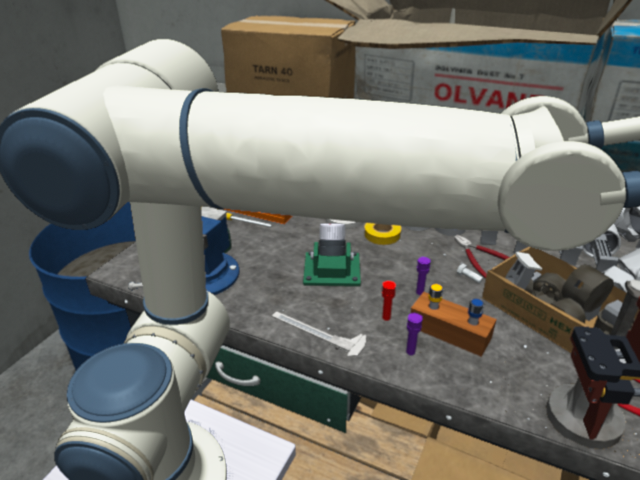

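View pics/top0.png

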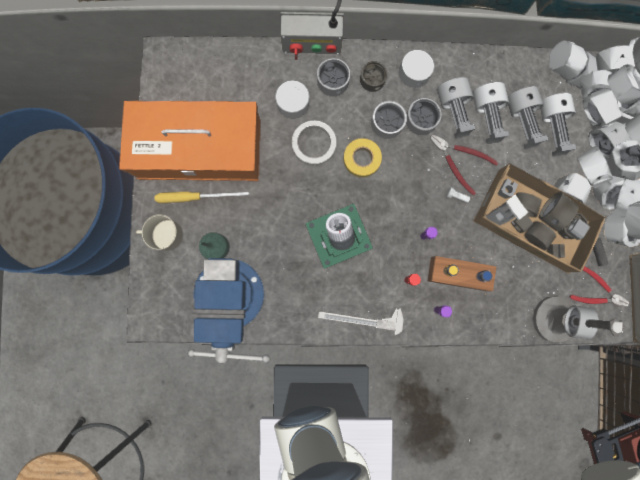

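```bash
cat > h.py <<'E'
import numpy as np,cv2
def rays(d,uv):
    K=d["camera_matrix"];k=float(d["k1"]);V=d["view"]
    p=(np.atleast_2d(uv).astype(float)-K[:2,2])/[K[0,0],K[1,1]]
    q=p.copy()
    for _ in range(10): q=p/(1+k*(q**2).sum(1,keepdims=True))
    c=np.c_[q[:,0],-q[:,1],-np.ones(len(q))]
    R=V[:3,:3]; return -R.T@V[:3,3], c@R      # origin, dirs with unit optical depth
def onz(d,uv,z):
    o,r=rays(d,uv); return o+r*((z-o[2])/r[:,2])[:,None]
def cloud(d,mask=None):
    v,u=np.nonzero((d["depth"]>0)&(True if mask is None else mask))
    o,r=rays(d,np.c_[u,v]); return np.c_[u,v],o+r*d["depth"][v,u][:,None]
def proj(d,P):
    V=d["view"];c=np.atleast_2d(P)@V[:3,:3].T+V[:3,3]
    q=np.c_[c[:,0],-c[:,1]]/-c[:,2:];q=q*(1+float(d["k1"])*(q**2).sum(1,keepdims=True))
    K=d["camera_matrix"];return q*[K[0,0],K[1,1]]+K[:2,2]
E
python3 - <<'E'
from h import *
T=dict(np.load("top0.npz"));S=dict(np.load("scene0.npz"))
def crop(f,x,y,w,h,k): return cv2.resize(f[y:y+h,x:x+w],None,fx=k,fy=k,interpolation=cv2.INTER_CUBIC)
a=crop(T["frame"],300,195,80,75,5);b=crop(S["frame"],295,215,80,75,5)
c=crop(T["frame"],400,215,100,56,4)[:,:400];c=crop(T["frame"],400,240,100,56,4);e=crop(S["frame"],400,250,100,56,4)
cv2.imwrite("pics/crop1.png",np.vstack([np.hstack([a,b]),np.hstack([c,e])]))
hs=cv2.cvtColor(T["frame"],cv2.COLOR_BGR2HSV)
hS=cv2.cvtColor(S["frame"],cv2.COLOR_BGR2HSV)
def blob(h,lo,hi,box):
    m=cv2.inRange(h,lo,hi);k=np.zeros_like(m);x,y,X,Y=box;k[y:Y,x:X]=m[y:Y,x:X];return k>0
for n,lo,hi in(("blue",(100,80,30),(125,255,255)),("yellow",(20,120,100),(35,255,255))):
    m=blob(hs,lo,hi,(425,250,500,300));uv,P=cloud(T,m);print(n,m.sum(),uv.mean(0),np.median(P,0),onz(T,uv.mean(0),.096))
    m=blob(hS,lo,hi,(400,260,500,330));uv,P=cloud(S,m);print(' scene',m.sum(),uv.mean(0),np.median(P,0))
uv,P=cloud(T);
# rack top plane
m=(abs(P[:,2]-.05)<.006)&(uv[:,0]>425)&(uv[:,0]<500)&(uv[:,1]>250)&(uv[:,1]<297)
print("rack",m.sum(),cv2.minAreaRect(P[m,:2].astype(np.float32)),P[m,2].mean())
for n,x,y in(("purple1",431,233),("purple2",446,311),("red",414,280)): print(n,onz(T,(x,y),.09))
# base plate
m=blob(hs,(60,80,20),(90,255,255),(300,200,375,270))[uv[:,1],uv[:,0]]&(abs(P[:,2]-.012)<.007)
print("base",m.sum(),cv2.minAreaRect(P[m,:2].astype(np.float32)),P[m,2].mean())
m=(uv[:,0]>300)&(uv[:,0]<380)&(uv[:,1]>195)&(uv[:,1]<270)&(P[:,2]>.085)
print("high",m.sum(),P[m].min(0),P[m].max(0))
print("bench",np.median(P[(abs(uv-[400,210])<15).all(1),2]))
for n,x,y in(("caliper",363,320),("oil",213,247),("vise",227,270),("mug",160,233),("tape",363,157)):print(n,onz(T,(x,y),.0))
E
```

```text
blue 57 [486.66666667 275.43859649] [ 0.49758828 -0.35944334  0.09682919] [[ 0.49675746 -0.35955325  0.096     ]]
 scene 138 [475.7826087  307.30434783] [ 0.48950703 -0.36156884  0.09528023]
yellow 64 [453.07936508 269.80952381] [ 0.50849422 -0.28075494  0.09752686] [[ 0.50894152 -0.28094452  0.096     ]]
 scene 119 [435.56779661 291.90677966] [ 0.50395131 -0.28261532  0.09555094]
rack 1291 ((0.5024533271789551, -0.32030123472213745), (0.15127618610858917, 0.06067866086959839), 80.68224334716797) 0.050203292818622215
purple1 [[ 0.59310543 -0.23174668  0.09      ]]
purple2 [[ 0.41529459 -0.26567587  0.09      ]]
red [[ 0.48508807 -0.1919301   0.09      ]]
base 911 ((0.5919601917266846, -0.023668043315410614), (0.11525498330593109, 0.1250680834054947), 23.151762008666992) 0.012482196430398492
high 641 [ 0.56058121 -0.05235912  0.08505124] [0.63390914 0.01033436 0.1334834 ]
bench 0.0003578821153691347
caliper [[ 0.38810424 -0.08518607  0.        ]]
oil [[0.56048899 0.2830222  0.        ]]
vise [[0.50486616 0.2470688  0.        ]]
mug [[0.59304675 0.41565362 0.        ]]
tape [[ 0.79120039 -0.08311062  0.        ]]
```

View pics/crop1.png

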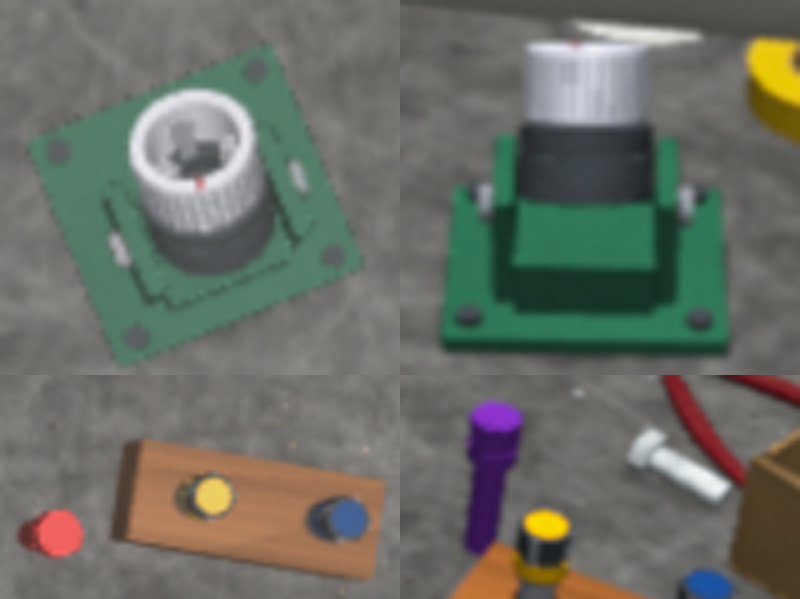

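Blue cutter: top px (487,275), in the rack's right hole. Look-alikes: yellow (453,270), purple (431,233) and (446,311), red (414,280). The crop confirms blue. In the picture the chuck leans away from the robot, not to its right, with the red tick on the near side of the mouth. Next I'll fit the mouth and check reach.

```bash
cat > fit.py <<'E'
from h import *
T=dict(np.load("top0.npz"));S=dict(np.load("scene0.npz"))
psi=np.radians(23.15);ax=np.array([.5*np.cos(psi),.5*np.sin(psi),np.cos(np.pi/6)])
b=np.array([.59196,-.02367])
ex=np.array([np.cos(psi),np.sin(psi),0]);ey=np.cross(ax,ex);ey/=np.linalg.norm(ey);ez=np.cross(ax,ey)  # ez,ey in mouth plane
g=cv2.cvtColor(T["frame"],cv2.COLOR_BGR2HSV)
m=(g[...,1]<60)&(g[...,2]>120);k=np.zeros_like(m);k[205:250,320:365]=1
uv,P=cloud(T,m&k);h=P@ax
hist,e=np.histogram(h,np.arange(h.min(),h.max()+.002,.002));print(list(zip(np.round(e,3),hist)))
h0=np.percentile(h,[50,70,80,90,95,99]);print(h0)
r=P[abs(h-np.median(h[h>h.max()-.01]))<.004]
c,s,v=np.linalg.svd(r-r.mean(0));print("free normal",v[2],"lean deg",np.degrees(np.arccos(abs(v[2][2]))),"yaw",np.degrees(np.arctan2(v[2][1],v[2][0])),len(r))
q=np.c_[(r@ex.T),r@ey].astype(np.float32);q=np.c_[r@ez,r@ey].astype(np.float32)
(cx,cy),R=cv2.minEnclosingCircle(q);C=cx*ez+cy*ey+np.median(r@ax)*ax
print("circle",R,"centre",C,"rel base along lean/side",(C[:2]-b)@ex[:2],(C[:2]-b)@[-ex[1],ex[0]])
# image ellipse of rim in the top view via inner+outer: white contour hull
for x in(0,): print("proj",proj(T,C),proj(S,C))
E
python3 fit.py; python3 - <<'E'
from bench import *
import numpy as np
from scipy.spatial.transform import Rotation as R
psi=np.radians(23.15);ax=np.array([.5*np.cos(psi),.5*np.sin(psi),np.cos(np.pi/6)])
C=np.array([.615,-.014,.116])
z=-ax;y0=np.array([-np.sin(psi),np.cos(psi),0]);M0=np.c_[np.cross(y0,z),y0,z]
for d in range(-180,180,20):
    M=M0@R.from_euler('z',d,degrees=True).as_matrix();q=R.from_matrix(M).as_quat(scalar_first=True)
    print(d,[None if (j:=inverse_kinematics(C+ax*s,q)) is None else np.round(j,2).tolist() for s in(.014,.1)])
E
```

```text
[(np.float64(0.269), np.int64(3)), (np.float64(0.271), np.int64(3)), (np.float64(0.273), np.int64(3)), (np.float64(0.275), np.int64(6)), (np.float64(0.277), np.int64(1)), (np.float64(0.279), np.int64(3)), (np.float64(0.281), np.int64(0)), (np.float64(0.283), np.int64(0)), (np.float64(0.285), np.int64(0)), (np.float64(0.287), np.int64(3)), (np.float64(0.289), np.int64(1)), (np.float64(0.291), np.int64(1)), (np.float64(0.293), np.int64(8)), (np.float64(0.295), np.int64(4)), (np.float64(0.297), np.int64(10)), (np.float64(0.299), np.int64(14)), (np.float64(0.301), np.int64(14)), (np.float64(0.303), np.int64(14)), (np.float64(0.305), np.int64(10)), (np.float64(0.307), np.int64(12)), (np.float64(0.309), np.int64(13)), (np.float64(0.311), np.int64(11)), (np.float64(0.313), np.int64(5)), (np.float64(0.315), np.int64(4)), (np.float64(0.317), np.int64(1)), (np.float64(0.319), np.int64(1)), (np.float64(0.321), np.int64(2)), (np.float64(0.323), np.int64(0)), (np.float64(0.325), np.int64(1)), (np.float64(0.327), np.int64(0)), (np.float64(0.329), np.int64(3)), (np.float64(0.331), np.int64(3)), (np
[... 1852 characters left out ...]
77, 0.51, -0.25, 2.35, -2.06]]
20 [[0.03, 0.61, 0.85, -0.22, 2.16, -1.68], [0.05, 0.77, 0.51, -0.25, 2.35, -1.71]]
40 [[0.03, 0.61, 0.85, -0.22, 2.16, -1.33], [0.05, 0.77, 0.51, -0.25, 2.35, -1.36]]
60 [[0.03, 0.61, 0.85, -0.22, 2.16, -0.98], [0.05, 0.77, 0.51, -0.25, 2.35, -1.01]]
80 [[0.03, 0.61, 0.85, -0.22, 2.16, -0.63], [0.05, 0.77, 0.51, -0.25, 2.35, -0.66]]
100 [[0.03, 0.61, 0.85, -0.22, 2.16, -0.28], [0.05, 0.77, 0.51, -0.25, 2.35, -0.31]]
120 [[0.03, 0.61, 0.85, -0.22, 2.16, 0.07], [0.05, 0.77, 0.51, -0.25, 2.35, 0.03]]
140 [[0.03, 0.61, 0.85, -0.22, 2.16, 0.42], [0.05, 0.77, 0.51, -0.25, 2.35, 0.38]]
160 [[0.03, 0.61, 0.85, -0.22, 2.16, 0.77], [0.05, 0.77, 0.51, -0.25, 2.35, 0.73]]
```

```bash
cat >> h.py <<'E'
from scipy.spatial.transform import Rotation as R
psi=np.radians(23.15);ax=np.array([.5*np.cos(psi),.5*np.sin(psi),np.cos(np.pi/6)])
C=np.array([.6098,-.0163,.116])
y0=np.array([-np.sin(psi),np.cos(psi),0]);M0=np.c_[np.cross(y0,-ax),y0,-ax]
def qroll(d): return R.from_matrix(M0@R.from_euler('z',d,degrees=True).as_matrix()).as_quat(scalar_first=True)
def qdown(a): # closing line at heading a
    y=np.array([np.cos(a),np.sin(a),0]);z=np.array([0,0,-1.]);return R.from_matrix(np.c_[np.cross(y,z),y,z]).as_quat(scalar_first=True)
E
python3 - <<'E'
from bench import *
from h import *
a=np.radians(80.68-90);p=np.array([.4965,-.3597,.079])
c=[(abs(j[5]),k) for k in(a,a+np.pi) if (j:=inverse_kinematics(p,qdown(k))) is not None];print(c)
q=qdown(min(c)[1])
move_to(p+[0,0,.12],q);move_l(p,.12);close();hold(.2)
s=state();print(s["time"],s["finger_gap"],s["finger_force"],s["ee_pos"],s["ft_force"])
move_l(p+[0,0,.16],.15);s=state();print(s["time"],s["finger_gap"],s["ft_force"],s["joint_pos"])
move_to(C+ax*.105,qroll(60));s=state();print(s["time"],s["finger_gap"],s["ft_force"],s["ee_pos"]-C-ax*.105)
f=[]
for n in("scene","top"):
    d=get_image(n);np.savez(n+"1.npz",**d)
    u,v=proj(d,C+ax*.03)[0].astype(int);k=d["frame"][max(v-60,0):max(v-60,0)+120,u-60:u+60];print(n,u,v);f.append(cv2.resize(k,(400,400),interpolation=cv2.INTER_CUBIC))
cv2.imwrite("pics/pre.png",np.hstack(f))
E
```

```text
[(np.float64(0.519780866154492), np.float64(-0.16266468628587138)), (np.float64(2.621811787435301), np.float64(2.978927967303922))]
3.85 0.024337113272609383 29.92722898721695 [ 0.49651961 -0.35968009  0.07896703] [ 0.09542872  0.24705991 -1.04402123]
5.0667 0.024390307055883343 [-0.43149761  0.2216095  -1.3880808 ] [-6.82470402e-01  1.29574877e-01  1.17724327e+00 -8.26874171e-06
  1.83703572e+00 -5.19767480e-01]
6.5583 0.024736880319612166 [-0.00767641  0.09413086 -1.83713463] [ 4.41113914e-05 -1.72288814e-03  8.01333360e-04]
scene 331 210
top 335 215
```

View pics/pre.png

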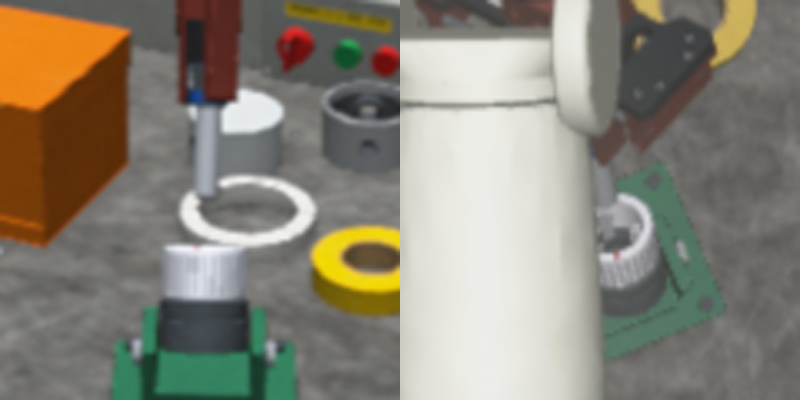

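The cutter is held and its foot is about at scene px (332,208), just over the mouth and where I predicted (331,210). Going in, guarded.

```bash
cat > ins.py <<'E'
from bench import *
from h import *
q=qroll(60)
f0=state()["ft_force"]
a=.105
while a>.0125:
    a-=.008 if a>.04 else .002
    move_l(C+ax*a,.06)
    s=state();f=s["ft_force"]-f0;F=[round(float(f@k),1) for k in(ax,M0[:,0],y0)]
    print(round(a,4),F,round(s["time"],2),round(s["finger_gap"],4))
    if abs(F[0])>14 or np.hypot(F[1],F[2])>14: break
E
python3 ins.py
```

```text
0.097 [0.7, -0.1, -1.6] 6.94 0.0243
0.089 [-0.6, -1.2, -1.7] 7.22 0.0243
0.081 [-0.3, -0.6, -1.3] 7.51 0.0245
0.073 [1.0, 0.1, -1.6] 7.79 0.0246
0.065 [0.3, 0.4, -0.4] 8.07 0.0243
0.057 [0.5, -1.3, -0.3] 8.36 0.0244
0.049 [0.0, 0.1, -0.4] 8.64 0.0247
0.041 [-0.1, -0.1, -1.3] 8.93 0.0242
0.033 [0.2, -0.3, -1.8] 9.21 0.0247
0.031 [-0.6, -0.6, -1.6] 9.46 0.0244
0.029 [0.1, -0.5, -1.8] 9.71 0.0246
0.027 [0.1, -0.6, -1.0] 9.96 0.0243
0.025 [-0.4, 0.4, -1.2] 10.21 0.0245
0.023 [0.2, -0.7, -0.8] 10.46 0.0245
0.021 [-0.8, -0.4, -1.2] 10.71 0.0243
0.019 [0.1, -0.6, -1.3] 10.96 0.0245
0.017 [-0.2, -0.1, -0.3] 11.21 0.0248
0.015 [-0.2, -0.3, -1.8] 11.46 0.0244
0.013 [8.8, -0.7, -1.3] 11.71 0.0241
0.011 [15.0, -0.1, -0.2] 11.96 0.0242
```

Seated: contact came at the predicted depth. Now release, back off, take the start roll and look.

```bash
python3 - <<'E'
from bench import *
from h import *
gripper_open();move_l(C+ax*.13,.15);hold(.2)
f=[]
for n in("scene","top"):
    d=get_image(n);np.savez(n+"2.npz",**d)
    u,v=proj(d,C+ax*.03)[0].astype(int);print(n,u,v,proj(d,C+ax*.031),proj(d,C+ax*.003),state()["time"]);f.append(cv2.resize(d["frame"][v-40:v+40,u-40:u+40],(400,400),interpolation=cv2.INTER_CUBIC))
cv2.imwrite("pics/seat.png",np.hstack(f))
E
```

```text
scene 331 210 [[331.76495213 209.98896192]] [[331.59875385 222.44005411]] 14.225
top 335 215 [[335.87449391 214.84827401]] [[337.78324624 222.13783649]] 14.275
```

View pics/seat.png

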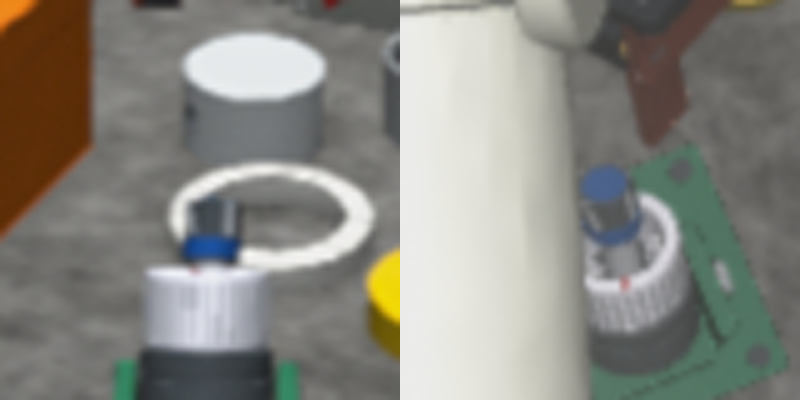

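The cutter is in the chuck, tipped slightly to the low side as expected (head top at top px (336,212)). Now the sleeve.

```bash
python3 - <<'E'
from bench import *
from h import *
move_to(C+ax*.07,qroll(20));move_l(C+ax*.03,.1);move_l(C-ax*.022,.08)
s=state();print("down",s["time"],s["ft_force"].round(1));close();hold(.1)
s=state();print("grip",s["finger_gap"],s["finger_force"],s["ft_force"].round(1))
j=np.array(inverse_kinematics(C-ax*.022,qroll(20)));m0=s["moment"]
for k in range(1,16):
    j[5]+=.1;movej(j);s=state()
    print(k,round(float((s["moment"]-m0)@ax),2),s["ft_force"].round(1),round(s["finger_gap"],4),round(s["joint_pos"][5],3),round(s["time"],2))
    if np.linalg.norm(s["ft_force"])>60: break
E
```

```text
down 16.3 [-0.5 -0.9 -0.2]
grip 0.05653688318342259 30.000289985910058 [ 0.6 -0.9  0.4]
1 -0.06 [ 1.2 -0.4  0.3] 0.0558 -1.571 17.25
2 -0.07 [1.4 1.5 1.1] 0.0561 -1.473 17.5
3 -0.13 [ 2.2  2.5 -0.3] 0.0566 -1.374 17.75
4 -0.11 [ 2.4  4.9 -0.2] 0.0561 -1.274 18.0
5 -0.1 [2.9 4.9 0.2] 0.056 -1.174 18.25
6 -0.05 [ 3.6  5.5 -0.6] 0.0559 -1.074 18.5
7 -0.1 [ 5.3  6.7 -0.5] 0.0559 -0.974 18.75
8 -0.08 [ 5.8  8.  -1.5] 0.0559 -0.874 19.0
9 -0.12 [ 5.8  7.7 -1.7] 0.056 -0.774 19.25
10 -0.14 [ 7.4  6.9 -2.1] 0.0559 -0.674 19.5
11 0.03 [ 8.1  8.3 -2.5] 0.0559 -0.574 19.75
12 0.29 [ 8.4  8.  -1.6] 0.0558 -0.475 20.0
13 0.49 [ 7.8  9.8 -3.2] 0.0554 -0.375 20.25
14 0.46 [ 8.3 11.5 -3.2] 0.0548 -0.275 20.5
15 0.71 [10.2 10.8 -3.6] 0.0542 -0.175 20.75
```

The moment rises from step 11, when the jaws touch the shank. We are 0.4 rad past that, so release and look.

```bash
python3 - <<'E'
from bench import *
from h import *
gripper_open();move_l(C+ax*.06,.12);move_l(C+ax*.15,.2);hold(.1)
f=[]
for n in("scene","top"):
    d=get_image(n);np.savez(n+"3.npz",**d)
    u,v=proj(d,C+ax*.03)[0].astype(int);print(n,u,v,proj(d,C+ax*.031),state()["time"]);f.append(cv2.resize(d["frame"][v-30:v+30,u-30:u+30],(400,400),interpolation=cv2.INTER_CUBIC))
    hs=cv2.cvtColor(d["frame"],cv2.COLOR_BGR2HSV);m=(cv2.inRange(hs,(0,90,80),(8,255,255))|cv2.inRange(hs,(172,90,80),(180,255,255)))
    ys,xs=np.nonzero(m[v-30:v+40,u-30:u+30]);print("tick",[(x+u-30,y+v-30) for x,y in zip(xs,ys)][:12])
cv2.imwrite("pics/tight.png",np.hstack(f))
E
```

```text
scene 331 210 [[331.76495213 209.98896192]] 23.1917
tick []
top 335 215 [[335.87449391 214.84827401]] 23.2417
tick []
```

View pics/tight.png

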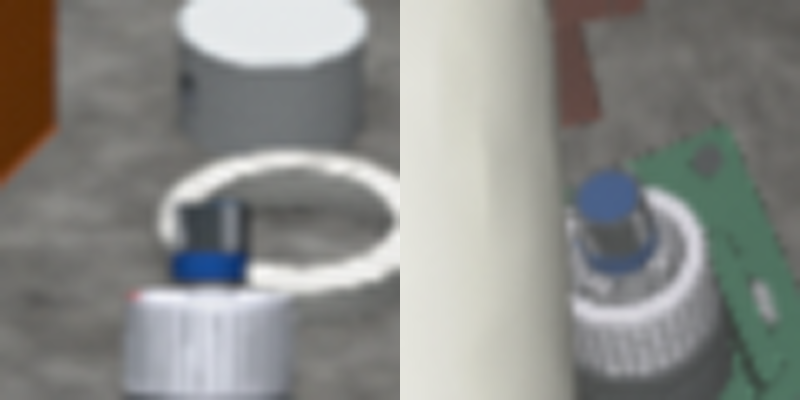

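```bash
python3 - <<'E'
from h import *
T=dict(np.load("top0.npz"));S=dict(np.load("scene0.npz"))
ex=M0[:,0]
def pl(d,uv):
    o,r=rays(d,uv);t=((C-o)@ax)/(r@ax);P=o+r*t[:,None]-C;return P@ex,P@y0
for n,d,uv in(("top start",T,(340,231.6)),):
    a,b=pl(d,uv);print(n,a,b,np.degrees(np.arctan2(b,a)),np.hypot(a,b))
    t0=np.arctan2(b,a)[0]
for th in np.arange(0,1.7,.15):   # cw turn seen into the mouth = negative about ax
    for sg in(-1,1):
        p=C+.0255*(R.from_rotvec(sg*th*ax).apply(np.cos(t0)*ex+np.sin(t0)*y0))
        print(round(th,2),sg,proj(S,p)[0].round(1),proj(T,p)[0].round(1))
E
```

```text
top start [0.02380992] [0.00442411] [10.52605696] [0.02421745]
0.0 -1 [329.3 224. ] [340.1 232.1]
0.0 1 [329.3 224. ] [340.1 232.1]
0.15 -1 [327.7 224. ] [338.4 232.4]
0.15 1 [331.1 224.1] [341.8 231.6]
0.3 -1 [326.1 224. ] [336.7 232.5]
0.3 1 [332.8 224.1] [343.3 230.8]
0.45 -1 [324.7 223.9] [335.  232.3]
0.45 1 [334.5 224.1] [344.8 230. ]
0.6 -1 [323.4 223.9] [333.4 232. ]
0.6 1 [336.1 224.1] [346.1 228.9]
0.75 -1 [322.3 223.8] [331.9 231.4]
0.75 1 [337.7 224.1] [347.2 227.7]
0.9 -1 [321.4 223.8] [330.5 230.7]
0.9 1 [339.1 224.1] [348.1 226.4]
1.05 -1 [320.8 223.7] [329.3 229.8]
1.05 1 [340.3 224.1] [348.8 225.1]
1.2 -1 [320.4 223.7] [328.3 228.7]
1.2 1 [341.3 224.1] [349.2 223.7]
1.35 -1 [320.3 223.6] [327.6 227.5]
1.35 1 [342.1 224. ] [349.3 222.2]
1.5 -1 [320.4 223.6] [327.  226.2]
1.5 1 [342.6 224. ] [349.2 220.8]
1.65 -1 [320.7 223.6] [326.7 224.9]
1.65 1 [342.9 223.9] [348.9 219.5]
```

The tick turned the right way, but the scene view is nearly edge-on there. I'll clear the arm and look from the top.

```bash
python3 - <<'E'
from bench import *
from h import *
j=np.array(state()["joint_pos"]);j[0]-=.7;movej(j);hold(.2)
d=get_image("top");np.savez("top4.npz",**d)
b=d["frame"][205:245,315:355].astype(int);red=b[...,2]-b[...,:2].max(2)
ys,xs=np.nonzero(red>25);print([(x+315,y+205,red[y,x]) for x,y in zip(xs,ys)])
w=red[ys,xs];u=np.array([(xs+315)@w,(ys+205)@w])/w.sum()
T=dict(np.load("top0.npz"));b=T["frame"][205:245,315:355].astype(int);r0=b[...,2]-b[...,:2].max(2)
y,x=np.nonzero(r0>25);w=r0[y,x];u0=np.array([(x+315)@w,(y+205)@w])/w.sum()
th=[]
for uv in(u0,u):
    o,r=rays(d,uv);t=((C-o)@ax)/(r@ax);P=(o+r*t[:,None]-C)[0];a,c=P@M0[:,0],P@y0;th.append(np.arctan2(c,a));print(uv,np.hypot(a,c),th[-1])
print("turned",th[0]-th[1],th[1]-th[0])
s=state();print(s["time"])
cv2.imwrite("pics/final.png",cv2.resize(d["frame"][195:315,300:500],(800,480),interpolation=cv2.INTER_CUBIC))
E
```

```text
[(np.int64(329), np.int64(227), np.int64(27)), (np.int64(328), np.int64(228), np.int64(42)), (np.int64(329), np.int64(228), np.int64(45)), (np.int64(328), np.int64(229), np.int64(39))]
[339.44505495 231.23076923] 0.022927571214701566 0.22764239537288203
[328.47058824 228.07843137] 0.024399646374700677 1.4363454747000857
turned -1.2087030793272036 1.2087030793272036
25.2083
```

View pics/final.png

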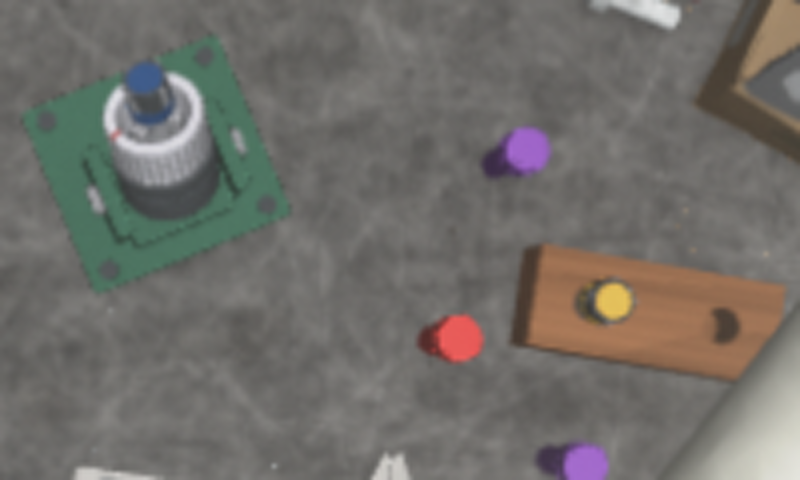

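The sleeve turned 1.21 rad net, the cutter is centred and the yellow one is still in the rack. The starting angle is uncertain, so I'll give it one more short turn to be sure it is tight. The moment should rise at once.

```bash
python3 - <<'E'
from bench import *
from h import *
j=np.array(state()["joint_pos"]);j[0]+=.7;movej(j)
move_to(C+ax*.10,qroll(60));move_l(C-ax*.022,.1);close();hold(.1)
s=state();m0=s["moment"];print(s["time"],s["finger_gap"])
j=np.array(inverse_kinematics(C-ax*.022,qroll(60)))
for k in range(1,10):
    j[5]+=.05;movej(j);s=state();print(k,round(float((s["moment"]-m0)@ax),2),s["ft_force"].round(1),round(s["time"],2))
hold(.3)
gripper_open();move_l(C+ax*.06,.12);move_l(C+ax*.15,.2)
j=np.array(state()["joint_pos"]);j[0]-=.7;movej(j);hold(.2)
d=get_image("top")
b=d["frame"][205:245,315:355].astype(int);red=b[...,2]-b[...,:2].max(2)
y,x=np.nonzero(red>25);w=red[y,x];u=np.array([(x+315)@w,(y+205)@w])/w.sum()
o,r=rays(d,u);t=((C-o)@ax)/(r@ax);P=(o+r*t[:,None]-C)[0];print("tick",u,np.arctan2(P@y0,P@M0[:,0]))
hs=cv2.cvtColor(d["frame"],cv2.COLOR_BGR2HSV)
m=cv2.inRange(hs,(100,80,30),(125,255,255))[195:235,315:360];y,x=np.nonzero(m);uv=np.c_[x+315,y+195];v,p=cloud(d,np.pad(m,((195,245),(315,280)))>0)
top=p[((p-C)@ax)>.026];print("head top height",np.median((top-C)@ax),"offset",(top-C).mean(0)@M0[:,0],(top-C).mean(0)@y0,len(top),state()["time"],state()["ft_force"].round(1))
E
```

```text
29.7583 0.05418495667891281
1 0.13 [ 4.6  3.7 -2.7] 30.01
2 0.35 [ 4.5  3.7 -1.4] 30.26
3 0.47 [ 4.8  4.6 -2.4] 30.51
4 0.63 [ 4.7  4.1 -2.5] 30.76
5 0.76 [ 2.9  6.7 -2.5] 31.01
6 0.83 [ 2.1  8.1 -1.8] 31.26
7 0.94 [ 1.7 11.2 -0.2] 31.51
8 1.04 [ 0.7 12.9 -1.1] 31.76
9 1.11 [-0.6 16.6 -1.4] 32.01
tick [328.47402597 228.07792208] 1.436213177449993
head top height 0.033068184141431124 offset -0.0007751623646506216 -0.0003713400049300108 52 36.55 [ 0.3  0.1 -1.2]
```

The moment rose at once and the sleeve sprang back to exactly the same place, so it is tight. The head is centred within 1 mm and at home depth. Handing in.

```bash
python3 -c "
from bench import *
print(job_done())"
```

```text
the job is handed in; nothing more can be done
None
```

The blue cutter is fully home in the chuck with the sleeve turned clockwise until tight, the yellow cutter is still in the rack, the arm is clear, and the job is handed in (no verdict was returned).

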